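# Read the pressure of a small air tank with a pencil gauge

### The arm

A 6-joint arm with a two-finger parallel gripper is mounted at the origin on a cart in front of the work surface, level with it; the furniture and walls round the work are solid. World frame = base frame: x ahead of the robot, y to its left, z up, the work surface at z = 0. Lengths are in m, angles in rad, forces in N, time in s.
With the tool pointing down it reaches from about 0.4 to 0.825 m from the base axis. Payload 7 kg.
Tool frame: the origin (TCP) lies midway between the tips of the shut fingers; the grasp point (between the pads) lies 19 mm behind it; z points along the fingers, y is the line along which they close (so a half turn about z gives the same grasp; the last joint's range is limited). The gripper opens to 88 mm and grips with 3 to 60 N. Pads are 19 mm wide; open, the fingers measure 130 mm over their backs; the gripper's body (78 mm by 193 mm) begins 47 mm behind the grasp point.
Start: joints at [-0.917, 0.359, 0.012, 0, -1.224, -0.288], TCP at [0.241, -0.63, 0.227] pointing down, gripper open.
Joint ranges: [-3.07, 3.07], [-1.43, 2.12], [-1.02, 1.25], [-3.03, 1.67], [-3.05, -0], [-3.03, 3.03]. Speed limits (rad/s): [2.39, 2.39, 3.01, 3.14, 3.14, 3.14].

### API

Orientations are given as [roll, pitch, yaw] about the fixed x, y, z axes, in that order (R = Rz(yaw) Ry(pitch) Rx(roll)).
In Python, from station import arm gives the robot as it stands. The module is installed in compiled form; this text tells all that it offers.
- The arm moves only by the tool carry_out, never from a script. Its argument "commands" is a list of rows, each a list of 4 numbers: the shift along the world's x, y, z in units of 50 mm (1.0 is 50 mm), then the turn about the world's z in units of 6 degrees (1.0 is 6 degrees). A call has exactly 10 rows; each row is the pose to reach, as a shift and turn from the pose commanded when the call began; what a row does not reach only later rows make up. A row lasts 1/8 s, in which the tool goes at most 62.5 mm and 10.7 degrees, less where a joint would pass 70% of its speed; a pose out of reach is approached as far as the arm can. A call with a gripper value outside its range is refused whole. "claw" is the closure, from 0 (fully open) to 1 (shut), set as the call begins (left out, the last holds). The fingers move at their own pace and stop on an object; "force" is the grip in N (left out, the last holds). Time passes only in rows, so rows that repeat a pose let the fingers close, or fill a call up. It gives the time, the measured TCP pose, the force, the opening and the grip force at its end, in the units of the state.
- arm.get_state(): the state, without advancing time (a new reading comes with each control period).
- arm.grab_frame(name): name is "scene" or "side" or "wrist"; returns a dict with "pixels" (420x560x3 uint8, red, green, blue), "fx", "fy", "cx", "cy" (pixels), "eye" and "orientation" of the camera in the world. Camera axes: x right, y down, z forward; pixel columns grow to the right and rows downward; lengths in m; the calibration is good to about 2 mm. A picture is of the moment at which its call begins. There is no depth.
- arm.job_done(): hands the job in; it is judged then, once.
Trained networks look in a picture, given as the dict that the camera call returned (one of the last four; its "shot" number tells which), for a name from the list of things; names that differ only in an ending like _2 or _b are one class to them, and where a whole thing is asked for, a point or a joint stands for the part that bears it (a point fixed in the world has none). Each returns a list of dicts, best first, with "conf" (0 to 1); they miss things now and then, are a little off and sometimes report something else, mostly with a low value. They report only what shows in the picture. A call takes as long as a camera call.
- arm.regions_of(picture, query): "pixels" (420x560 bool, what is visible of it) and "uv" ([column, row] in pixels, amid what is visible of it).
- arm.mark_of(picture, query): "uv" ([column, row] in pixels: a listed point, or the origin of a listed thing).
The state is a dict: "t": time; "q": joint angles; "qd": joint speeds; "joint_efforts": joint torques, N m; "eef_pos": TCP position; "ee_rot": TCP orientation; "force": force on the tool from outside, world axes, zero at the start; "moment": the same for the moment, N m; "width": finger opening in m; "gripper_force": force on a finger pad.
Only numpy, scipy, OpenCV 4.12 (cv2) and the standard library are available. Lean on these libraries where they do the work, as an engineer would, in place of code of your own. Each camera call takes 0.05 s, during which the arm holds its last target. There are 200 camera calls.

### The job

Check the pressure in the small air tank: take the pencil gauge out of its stand, push its open lower end straight down over the tank's valve stem until its sprung sleeve is fully down and the gauge seats, and hold it there for about a second so that the air drives the rod out of the gauge's top to its full reading, never pressing on the tank with more than 25 N. Then stand the gauge back upright in its stand, down on the socket floor, with the rod still showing the reading, and let go; leave the small things around (such as the flux tin and the loupe) where they are.

Things in the scene. Friction and masses are not known exactly. Their poses are not given: they have to be found in the camera images.
- gauge: Loose pencil pressure gauge: a straight aluminium tube 20 mm in diameter with a black rubber chuck at its lower end, 105 mm long without its rod, about 80 g; it stands upright in the stand at the start. Origin: centre of the open lower end; z runs up along the tube. Hold it by the top 25 mm or so of the tube
- gauge_mouth (a point): the gauge's origin again: centre of its open mouth. The mouth is flared, 26 mm outside and 19 mm inside, narrowing within 4 mm to 22 mm outside and a 15 mm bore; the shoulder in the bore that presses on the valve lies 16 mm above the mouth
- gauge_top (a point): centre of the tube's top rim, 105 mm above the origin. A 5 mm rod comes out here by up to 16 mm (and its button stands 4 mm proud) while the gauge is pressed on: keep the 30 mm above this point free, for a hand that touches the rod blocks it or pushes it back in
- rod (a joint): how far the gauge's white rod with its small steel end button has come out of the top of the tube (m): 0 at the start (button 4 mm above the tube), 0.007 to 0.016 when the gauge is fully seated on the stem, depending on the hidden pressure. Light friction (0.4 N) keeps the rod where it was driven
- stand: Fixed black block 70 x 70 x 34 mm with one vertical socket in the middle of its top, square, 31 mm wide and 28 mm deep, sides along the block's. Origin: centre of the underside. Socket floor 6 mm above the origin (the gauge's origin rests there), socket mouth 34 mm above it
- tank: Fixed grey air tank, a horizontal cylinder with domed ends, 48 mm in diameter, 120 mm long, its axis along its own y at 36 mm height, on two dark saddles. Origin: centre of its footprint on the worktop. On top it carries two steel bosses 22 mm in diameter: at y = +22 mm the valve stem, at y = -22 mm a short hexagonal blanking plug (12 mm high, not to be used)
- valve_port (a point): top of the boss out of which the valve stem stands upright, on the stem's axis, 63 mm above the worktop. The stem is a threaded steel tube 12 mm in diameter, screwed in by an unknown amount: its rim, with a black rubber seal, stands 20 to 44 mm above this point. Out of it stands the sprung valve sleeve, 11 mm in diameter, whose flat top is 18 mm above the rim while shut
- valve (a joint): how far the sprung valve sleeve is pushed down into the stem (m): 0 shut, 0.018 fully open, where the gauge's shoulder seats on the rim's firm seal (about 12 N per mm). It starts to yield at about 5 N, needs about 12 N when fully down, and is damped (0.15 N more per mm/s); only its last part drives the rod, by a hidden pin inside. It springs back up when released
- flux_tin: low round flux tin, 44 mm wide, 22 mm high, loose bystander; origin under its centre
- loupe: black eye loupe, 34 mm wide, 36 mm high, loose bystander; origin under its centre

How it is judged:
On the way:
1. with the gauge on the stem, the valve sleeve is at least 17 mm down (of 18) and the rod at least 6 mm out for half a second (value of joint valve above 0.017 m and value of joint rod above 0.006 m and horizontal distance between gauge and valve_port below 0.006 m and angle between gauge's own z axis and vertical below 0.15 rad), for 0.5 s.
At the end, for the whole second after the job is handed in: the gauge stands released, at rest and upright (within 0.12 rad) in the stand's socket, its mouth within 3 mm of the socket floor and 6 mm of the socket's axis, its rod at least 6 mm out (horizontal distance between gauge and stand below 0.006 m and z of gauge in the frame of stand below 0.009 m and angle between gauge's own z axis and vertical below 0.12 rad and value of joint rod above 0.006 m and linear speed of gauge below 0.02 m/s); the robot touches nothing.
It fails at once if the gauge presses on the tank or its valve with more than 25 N (contact force between gauge and tank above 25 N).
It fails at once if the hand or arm pushes on the tank with more than 25 N (contact force between any of the fingers, the arm and tank above 25 N).
It fails at once if a bystander is moved by more than 30 mm (distance of any of flux_tin, loupe from where it was at the start of the episode above 0.03 m).
It also fails if it takes over 61 s, if anything falls off the work surface, if the arm or the gripper's body presses on something with over 40 N, if the wrist force passes 120 N, or if a joint passes its speed limit or range.

## Working session

There is one attempt and no reset: what is moved stays moved. The work goes in short steps, Python scripts to look and compute and a tool call to move; the robot and the scene stay as the last step left them, time stands still between calls to the robot, and variables do not carry over. Pictures are saved under pics/ and viewed, at most 10 in all, crops included, and the job is handed in when it is done.

Besides the shell and the picture viewer there is one more tool, called after "Call:" by a JSON object that holds its "method" and its "body". carry_out: Moves the arm, as the interface text tells. Its arguments: {"type":"object","properties":{"commands":{"type":"array","items":{"type":"array","items":{"type":"number"}}},"claw":{"type":"number"},"force":{"type":"number"}},"required":["commands"]}

```bash
mkdir -p pics
cat > h.py <<'E'
import numpy as np, cv2
from scipy.spatial.transform import Rotation as R
from station import arm
def rot(o):
    o=np.array(o,float)
    if o.shape==(3,3): return o
    return R.from_euler('xyz',o).as_matrix() if o.size==3 else R.from_quat(o).as_matrix()
def ray(p,uv):
    d=np.array([(uv[0]-p['cx'])/p['fx'],(uv[1]-p['cy'])/p['fy'],1.]); d=rot(p['orientation'])@d
    return np.array(p['eye']),d/np.linalg.norm(d)
def atz(p,uv,z):
    e,d=ray(p,uv); return e+d*(z-e[2])/d[2]
def tri(rs):
    A=0;b=0
    for e,d in rs:
        M=np.eye(3)-np.outer(d,d);A=A+M;b=b+M@e
    x=np.linalg.solve(A,b); return x,[float(np.linalg.norm(np.cross(x-e,d))) for e,d in rs]
def proj(p,x):
    c=rot(p['orientation']).T@(np.array(x)-np.array(p['eye'])); return [p['fx']*c[0]/c[2]+p['cx'],p['fy']*c[1]/c[2]+p['cy']]
def save(p,n): cv2.imwrite('pics/'+n+'.png',cv2.cvtColor(p['pixels'],cv2.COLOR_RGB2BGR))
E
python3 - <<'E'
from h import *
np.set_printoptions(precision=4,suppress=True)
print(arm.get_state())
P={n:arm.grab_frame(n) for n in('scene','side','wrist')}
for n,p in P.items():
    save(p,n+'0'); print(n,p['eye'],p['orientation'],p['fx'])
for q in('gauge_top','gauge_mouth','stand','tank','valve_port','flux_tin','loupe'):
    rs=[]
    for n,p in P.items():
        m=arm.mark_of(p,q)
        if m:
            print(q,n,np.array(m[0]['uv']),m[0]['conf'],len(m)); 
            if m[0]['conf']>.4: rs.append(ray(p,m[0]['uv']))
    if len(rs)>1: print(q,*tri(rs))
E
cd pics; python3 -c "
import cv2,numpy as np
a=[cv2.imread(n+'0.png') for n in('scene','side')]
cv2.imwrite('c0.png',cv2.resize(np.vstack(a),(400,600)))"
```

```text
{'t': 0.0, 'q': array([-0.9169,  0.3594,  0.0111, -0.0004, -1.2241, -0.2881]), 'qd': array([ 0.0007,  0.0011,  0.0022, -0.0017, -0.0002, -0.0015]), 'joint_efforts': array([ -0.0038, -58.2713,  29.3045,   6.9967,   0.0069,  -0.0002]), 'eef_pos': array([ 0.2413, -0.6299,  0.2257]), 'ee_rot': array([ 3.14  , -0.0001, -2.7759]), 'force': array([-0.4524, -0.0589,  0.0364]), 'moment': array([ 0.0081, -0.041 ,  0.014 ]), 'gripper_force': 0.0, 'width': 0.08778659814083352}
scene [0.1691 0.8327 0.4425] [-1.9808  0.0231 -2.7373] 432.64141111305594
side [ 0.3794 -0.6459  0.4858] [-2.0498 -0.0107 -0.1177] 462.3603109254333
wrist [ 0.1736 -0.6573  0.3837] [ 2.866  -0.0024  1.9357] 342.0091093206031
gauge_top scene [231.3 235. ] 0.77 1
gauge_top side [278.1 165.6] 0.61 1
gauge_top [0.5072 0.2636 0.1116] [0.0009016190198677602, 0.0009016190198679244]
gauge_mouth scene [233.8 288.8] 0.68 1
gauge_mouth side [281.6 211. ] 0.53 1
gauge_mouth [0.5146 0.2606 0.0014] [0.0017317733507972253, 0.0017317733507973055]
stand scene [228.3 289.7] 0.66 2
stand side [284.4 209.9] 0.81 1
stand [0.5222 0.2665 0.001 ] [0.0012422081573608857, 0.0012422081573610045]
tank scene [293.2 227.5] 0.59 1
tank side [299.4 288.2] 0.63 2
tank [ 0.5073 -0.0174 -0.001 ] [0.000972024124346327, 0.0009720241243462436]
valve_port scene [295.7 198.3] 0.92 1
valve_port side [303.7 261.9] 0.76 1
valve_port [ 0.5081 -0.0366  0.0656] [0.0012446250978676572, 0.0012446250978676748]
flux_tin side [251.3 248.2] 0.6 1
loupe scene [255.1 253.5] 0.71 1
loupe side [297.1 240.8] 0.59 1
loupe [0.5308 0.133  0.0022] [0.001488653267665708, 0.0014886532676657096]
```

View pics/scene0.png

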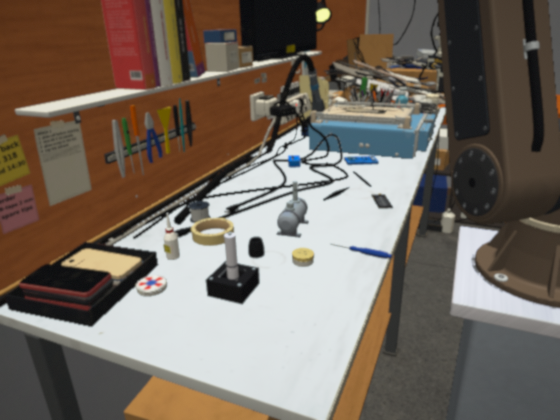

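View pics/side0.png

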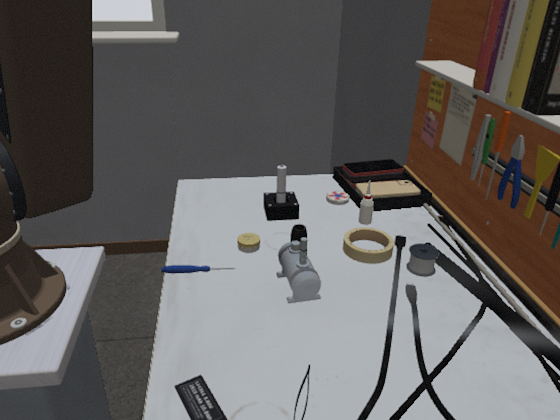

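The scene picture shows the stand with the gauge at (231,235–290), the loupe at (256,246), the tin at (303,256) and the tank with its tall stem at (296,190). The side picture agrees, with the gauge at (281,170–215) and the stem at (303,245). I'll go over the tank first for a close wrist look.

Call:
{"method": "carry_out", "body": {"commands": [[0.5,1.1,0.1,-0.4],[1,2.2,0.2,-0.8],[1.5,3.4,0.3,-1.2],[2,4.5,0.4,-1.6],[2.5,5.6,0.5,-2],[3,6.8,0.5,-2.4],[3.5,7.9,0.5,-2.8],[4,9,0.5,-3.2],[4.5,10.2,0.5,-3.5],[5,11.3,0.5,-3.5]], "claw": 0}}

```text
t: 2.45
eef_pos: [0.4917, -0.0636, 0.2522]
ee_rot: [3.141, 0.001, 3.141]
force: [1.9, -1.4, 0.2]
width: 0.0882
gripper_force: 0.0
```

```bash
cat > look.py <<'E'
from h import *
import sys
np.set_printoptions(precision=4,suppress=True)
tag=sys.argv[1]; s=arm.get_state(); print(s['t'],s['eef_pos'],s['ee_rot'],s['force'],s['width'])
P={n:arm.grab_frame(n) for n in('scene','side','wrist')}
save(P['wrist'],tag)
for n in('scene','side'): save(P[n],tag+n)
for q in sys.argv[2:]:
    rs=[]
    for n,p in P.items():
        m=arm.mark_of(p,q)
        if m:
            print(q,n,np.array(m[0]['uv']),m[0]['conf'])
            if m[0]['conf']>.4: rs.append(ray(p,m[0]['uv']))
            if n=='wrist':
                for z in (0,.063,.034,.111): print('   z',z,atz(p,m[0]['uv'],z)[:2])
    if len(rs)>1: print(q,*tri(rs))
E
python3 look.py w1 valve_port tank
```

```text
2.45 [ 0.4917 -0.0636  0.2522] [3.1414 0.0013 3.1408] [ 1.8725 -1.3947  0.175 ] 0.08820780766903831
valve_port scene [292.7 197.7] 0.9
valve_port wrist [309.2 200.2] 0.63
   z 0 [ 0.5223 -0.0285]
   z 0.063 [ 0.5067 -0.0337]
   z 0.034 [ 0.5139 -0.0313]
   z 0.111 [ 0.4947 -0.0377]
valve_port [ 0.5093 -0.033   0.0667] [0.0035827201711580094, 0.003582720171157887]
tank scene [291.  226.7] 0.58
tank side [299.2 287.1] 0.66
tank wrist [325. 189.] 0.72
   z 0 [ 0.5082 -0.0095]
   z 0.063 [ 0.4947 -0.0177]
   z 0.034 [ 0.5009 -0.0139]
   z 0.111 [ 0.4844 -0.0239]
tank [ 0.5088 -0.0117  0.0006] [0.002236543390880748, 0.0025163568963959687, 0.0022255274465263664]
```

View pics/w1.png

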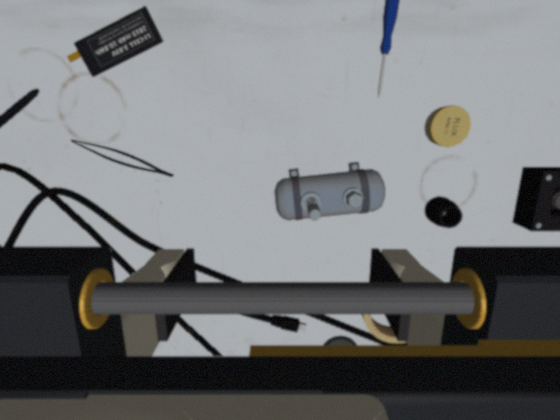

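The wrist picture shows the tank at (330,193) with the stem at the left, base about (309,200) and tip about (314,213). The plug is at (354,198), the tin at (448,127), the loupe at (443,211), and the stand is at the right edge. Next I'll go over the gauge.

Call:
{"method": "carry_out", "body": {"commands": [[0,0.9,0,0],[0,1.8,0,0],[0,2.7,0,0],[0,3.6,0,0],[0,4.5,0,0],[0,5.4,0,0],[0,6,0,0],[0,6.3,0,0],[0,6.3,0,0],[0,6.3,0,0]]}}

```text
t: 4.15
eef_pos: [0.4913, 0.2482, 0.2516]
ee_rot: [-3.141, -0.0, 3.14]
force: [-0.0, -0.2, 0.3]
width: 0.0876
gripper_force: 0.0
```

```bash
python3 look.py w2 gauge_top stand gauge_mouth
python3 - <<'E'
import cv2,numpy as np
a=cv2.imread('pics/w1.png')[160:240,260:400]; b=cv2.imread('pics/w1scene.png')[170:250,250:350]; c=cv2.imread('pics/side0.png')[220:310,250:350];d=cv2.imread('pics/w2.png')[100:250,200:400]
f=lambda x:cv2.resize(x,(400,300),interpolation=cv2.INTER_CUBIC)
cv2.imwrite('pics/c1.png',np.vstack([np.hstack([f(a),f(b)]),np.hstack([f(c),f(d)])]))
E
```

```text
4.15 [0.4913 0.2482 0.2516] [-3.1415 -0.0001  3.1399] [-0.0294 -0.1993  0.3482] 0.08759271299113908
gauge_top scene [231.4 232.8] 0.9
gauge_top side [283.8 164.3] 0.62
gauge_top wrist [294.7 222.3] 0.68
   z 0 [0.5489 0.2632]
   z 0.063 [0.5289 0.2607]
   z 0.034 [0.5381 0.2619]
   z 0.111 [0.5136 0.2589]
gauge_top [0.514  0.2581 0.114 ] [0.003147813664636976, 0.004297442725473376, 0.0014626028859884637]
stand scene [230.5 288.1] 0.86
stand side [282.7 212.5] 0.73
stand wrist [291.8 194.4] 0.58
   z 0 [0.513  0.2593]
   z 0.063 [0.4985 0.2575]
   z 0.034 [0.5051 0.2584]
   z 0.111 [0.4874 0.2561]
stand [ 0.5172  0.2598 -0.0006] [0.0029685373457126662, 0.0012911501286455894, 0.003984942454914508]
gauge_mouth scene [235.2 288. ] 0.95
gauge_mouth side [280.5 212. ] 0.73
gauge_mouth wrist [293.7 196. ] 0.95
   z 0 [0.515  0.2617]
   z 0.063 [0.5002 0.2595]
   z 0.034 [0.507  0.2605]
   z 0.111 [0.4889 0.2578]
gauge_mouth [0.513  0.2599 0.0013] [0.002337277147237903, 0.0008824881674054301, 0.0023754539248826366]
```

View pics/c1.png

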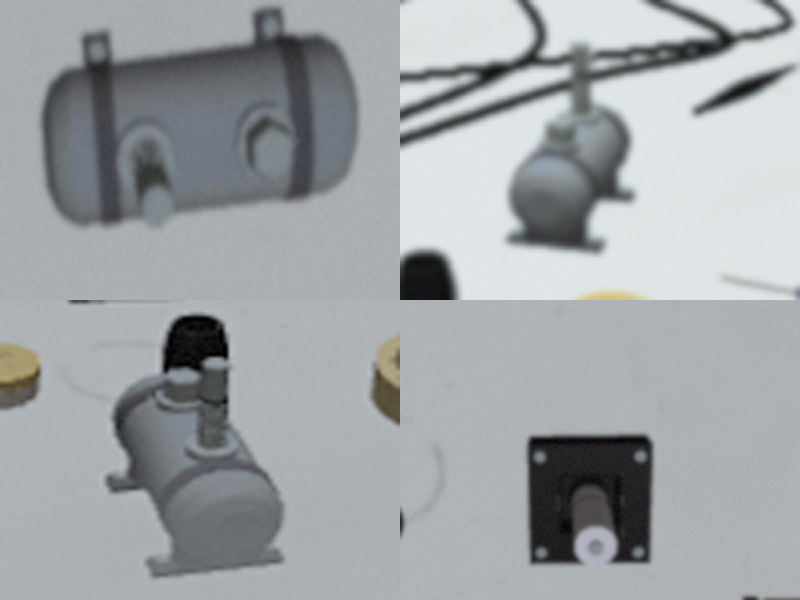

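The crops show the tall stem clearly: sleeve top at side (303.8,238.6), seal at (303.5,251), boss at (303,264.4), and wrist tip (315,214.7). The gauge stands upright in the stand, whose sides run along the world axes. I'll now descend to grasp the top of the tube.

Call:
{"method": "carry_out", "body": {"commands": [[0.2,0.1,0,0],[0.44,0.22,0,0],[0.44,0.22,-0.5,0],[0.44,0.22,-1,0],[0.44,0.22,-1.6,0],[0.44,0.22,-2.2,0],[0.44,0.22,-2.8,0],[0.44,0.22,-3.3,0],[0.44,0.22,-3.44,0],[0.44,0.22,-3.44,0]]}}

```text
t: 6.0
eef_pos: [0.5137, 0.2605, 0.0794]
ee_rot: [-3.141, -0.0, 3.141]
force: [0.3, -0.1, 0.4]
width: 0.0875
gripper_force: 0.0
```

Call:
{"method": "carry_out", "body": {"commands": [[0,0,0,0],[0,0,0,0],[0,0,0,0],[0,0,0,0],[0,0,0,0],[0,0,0,0],[0,0,0,0],[0,0,0,0],[0,0,0,0],[0,0,0,0]], "claw": 1, "force": 30}}

```text
t: 7.25
eef_pos: [0.5132, 0.2603, 0.0795]
ee_rot: [-3.142, -0.0, 3.141]
force: [-0.6, 0.1, -0.1]
width: 0.0193
gripper_force: 30.0
```

Run:
```python
from h import *
np.set_printoptions(precision=4,suppress=True)
s=arm.get_state(); print(s['eef_pos'],s['width'],s['gripper_force'],s['force'])
P={n:arm.grab_frame(n) for n in('scene','side','wrist')}
for n,p in P.items(): save(p,'g_'+n)
S,D,W=P['scene'],P['side'],P['wrist']
W=dict(W); W['eye']=np.array(W['eye'])+np.array([0.4917,-0.0636,0.2522])-s['eef_pos']
print('tip',*tri([ray(S,(295,182.5)),ray(D,(303.75,238.6)),ray(W,(315,214.7))]))
print('seal',*tri([ray(D,(303.4,250.9)),ray(W,(312.7,207.5))]))
print('boss',*tri([ray(S,(295,200)),ray(D,(303,264.4)),ray(W,(310.8,200))]))
a,b=P['scene']['pixels'][205:295,190:310],P['side']['pixels'][140:230,225:345]
f=lambda x:cv2.resize(x,(400,300),interpolation=cv2.INTER_CUBIC)
cv2.imwrite('pics/c2.png',np.hstack([f(a),f(b)])[:,:,::-1])
```

```text
[0.5132 0.2603 0.0795] 0.01931887609401185 29.950229823589325 [-0.6027  0.1054 -0.0735]
tip [ 0.5078 -0.0332  0.1065] [0.0014553316867107935, 0.0014257585111379539, 0.0009131490510319666]
seal [ 0.5075 -0.0344  0.0858] [0.0006852074953841564, 0.0006852074953842586]
boss [ 0.5074 -0.0347  0.0608] [0.0009252455086638236, 0.0012738858877681825, 0.001928746384735518]
```

View pics/c2.png

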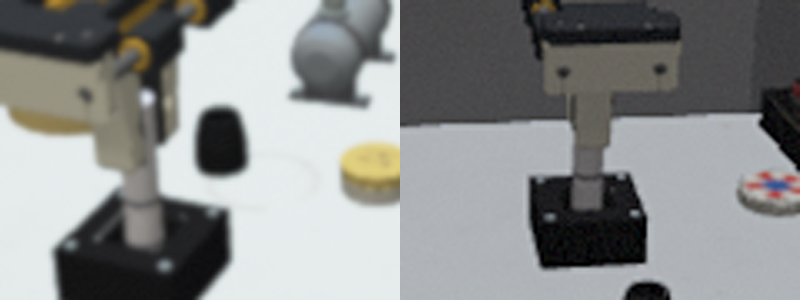

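The gauge is gripped: the opening is 19.3 mm, the button is clear above the pads, and the tube is upright in the stand. I'll lift it and go over the stem.

Call:
{"method": "carry_out", "body": {"commands": [[0,0,0.5,0],[0,0,1,0],[0,0,1.6,0],[0,0,2.2,0],[0,0,2.7,0],[0,0,3,0],[0,-0.4,3,0],[-0.1,-0.9,3,0],[-0.1,-1.6,3,0],[-0.1,-2.4,3,0]]}}

```text
t: 8.65
eef_pos: [0.507, 0.1378, 0.2285]
ee_rot: [-3.141, -0.002, 3.141]
force: [0.7, -0.6, -0.3]
width: 0.0194
gripper_force: 29.9
```

Call:
{"method": "carry_out", "body": {"commands": [[0,-0.8,0,0],[0,-1.6,0,0],[0,-2.4,0,0],[0,-3,0,0],[0,-3.3,-0.1,0],[0,-3.48,-0.3,0],[0,-3.48,-0.5,0],[0,-3.48,-0.5,0],[0,-3.48,-0.5,0],[0,-3.48,-0.5,0]]}}

```text
t: 9.9
eef_pos: [0.5085, -0.0332, 0.2049]
ee_rot: [3.141, 0.001, -3.141]
force: [-0.4, -0.6, -1.4]
width: 0.0192
gripper_force: 29.9
```

```bash
python3 look.py a gauge_mouth valve_port gauge_top
python3 - <<'E'
import cv2,numpy as np
a=cv2.imread('pics/ascene.png')[130:220,235:355]; c=cv2.imread('pics/aside.png')[180:270,243:363];d=cv2.imread('pics/a.png')[120:420,80:480]
f=lambda x:cv2.resize(x,(400,300),interpolation=cv2.INTER_CUBIC)
cv2.imwrite('pics/c3.png',np.vstack([np.hstack([f(a),f(c)]),np.hstack([f(d),f(d)*0])]))
E
```

```text
9.9 [ 0.5085 -0.0332  0.2049] [ 3.1415  0.0006 -3.1415] [-0.3691 -0.6289 -1.3599] 0.019199272536550478
gauge_mouth scene [296.4 173.3] 0.64
gauge_mouth side [306.2 226. ] 0.57
gauge_mouth wrist [279.6 221.8] 0.77
   z 0 [ 0.5505 -0.037 ]
   z 0.063 [ 0.5306 -0.0365]
   z 0.034 [ 0.5398 -0.0367]
   z 0.111 [ 0.5154 -0.0362]
gauge_mouth [ 0.5082 -0.0356  0.1294] [0.004535929575510185, 0.0033928072335988086, 0.0013908528623251403]
valve_port scene [294.  197.2] 0.96
valve_port side [303.5 263.6] 0.61
valve_port wrist [282.9 199.8] 0.85
   z 0 [ 0.5254 -0.0333]
   z 0.063 [ 0.5098 -0.0335]
   z 0.034 [ 0.517  -0.0334]
   z 0.111 [ 0.4979 -0.0336]
valve_port [ 0.5097 -0.0354  0.0653] [0.002637819165124609, 0.002678248083507023, 0.0019376597544365072]
```

View pics/c3.png

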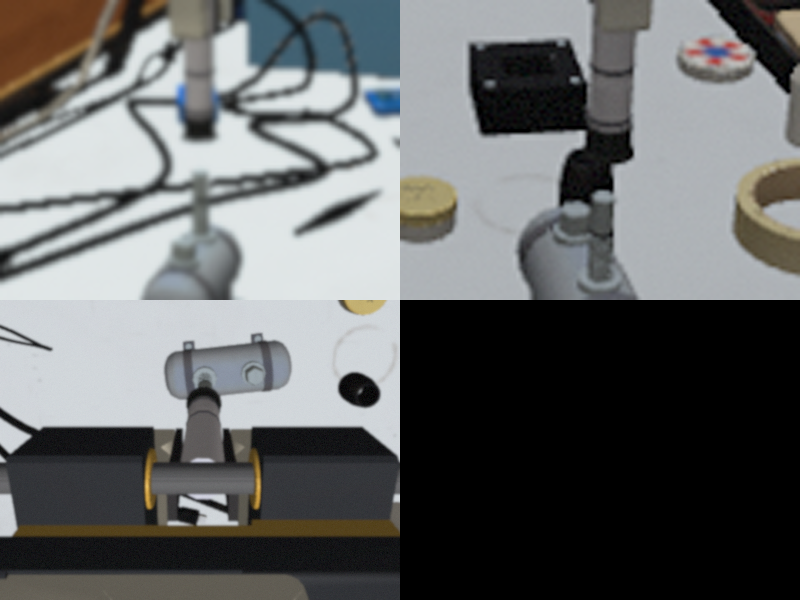

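The gauge hangs upright over the stem with its mouth about 1.5 mm too far in +x (side view: mouth column 609 against stem 603 in the crop). The wrist view shows it centred in y. I'll correct x, then descend to just above contact.

Call:
{"method": "carry_out", "body": {"commands": [[-0.03,0.01,0,0],[-0.03,0.01,-0.1,0],[-0.03,0.01,-0.2,0],[-0.03,0.01,-0.3,0],[-0.03,0.01,-0.4,0],[-0.03,0.01,-0.5,0],[-0.03,0.01,-0.6,0],[-0.03,0.01,-0.67,0],[-0.03,0.01,-0.72,0],[-0.03,0.01,-0.72,0]], "force": 50}}

```text
t: 11.75
eef_pos: [0.5067, -0.0332, 0.1684]
ee_rot: [-3.142, -0.0, 3.141]
force: [0.3, -0.4, -2.0]
width: 0.0189
gripper_force: 49.9
```

Call:
{"method": "carry_out", "body": {"commands": [[0,0,-0.02,0],[0,0,-0.04,0],[0,0,-0.06,0],[0,0,-0.08,0],[0,0,-0.1,0],[0,0,-0.12,0],[0,0,-0.14,0],[0,0,-0.16,0],[0,0,-0.16,0],[0,0,-0.16,0]]}}

```text
t: 13.0
eef_pos: [0.5071, -0.0332, 0.1613]
ee_rot: [-3.142, 0.001, 3.141]
force: [-1.9, 0.0, 6.3]
width: 0.0191
gripper_force: 50.0
```

Call:
{"method": "carry_out", "body": {"commands": [[0,0,-0.02,0],[0,0,-0.04,0],[0,0,-0.06,0],[0,0,-0.08,0],[0,0,-0.1,0],[0,0,-0.12,0],[0,0,-0.14,0],[0,0,-0.16,0],[0,0,-0.18,0],[0,0,-0.18,0]]}}

```text
t: 14.25
eef_pos: [0.5073, -0.0333, 0.1527]
ee_rot: [-3.141, 0.002, 3.141]
force: [-2.2, 1.4, 8.9]
width: 0.0188
gripper_force: 50.0
```

Call:
{"method": "carry_out", "body": {"commands": [[0,0,-0.01,0],[0,0,-0.02,0],[0,0,-0.03,0],[0,0,-0.04,0],[0,0,-0.05,0],[0,0,-0.06,0],[0,0,-0.06,0],[0,0,-0.06,0],[0,0,-0.06,0],[0,0,-0.06,0]]}}

```text
t: 15.5
eef_pos: [0.5073, -0.0333, 0.1498]
ee_rot: [-3.141, 0.002, 3.141]
force: [-2.4, 0.4, 10.6]
width: 0.0189
gripper_force: 50.0
```

Call:
{"method": "carry_out", "body": {"commands": [[0,0,-0.01,0],[0,0,-0.02,0],[0,0,-0.03,0],[0,0,-0.04,0],[0,0,-0.04,0],[0,0,-0.04,0],[0,0,-0.04,0],[0,0,-0.04,0],[0,0,-0.04,0],[0,0,-0.04,0]]}}

```text
t: 16.75
eef_pos: [0.5074, -0.0333, 0.1479]
ee_rot: [-3.141, 0.002, 3.141]
force: [-3.3, 0.8, 10.5]
width: 0.0191
gripper_force: 50.0
```

Run:
```python
from h import *
f=[]
P={n:arm.grab_frame(n) for n in('scene','side','wrist')}
for i in range(5): f.append(arm.get_state()['force'][2]); arm.grab_frame('wrist')
print(f,arm.get_state()['eef_pos'])
g=lambda x:cv2.resize(x,(400,300),interpolation=cv2.INTER_CUBIC)
S,D,W=[P[n]['pixels'] for n in('scene','side','wrist')]
cv2.imwrite('pics/c4.png',np.vstack([np.hstack([g(S[140:230,235:355]),g(D[190:280,243:363])]),np.hstack([g(W[150:300,180:380])]*2)])[:,:,::-1])
```

```text
[np.float64(11.0458494750792), np.float64(11.148728000572238), np.float64(11.101701021178503), np.float64(12.01973179692327), np.float64(11.182641220210789)] [ 0.50740665 -0.03323667  0.14794902]
```

View pics/c4.png

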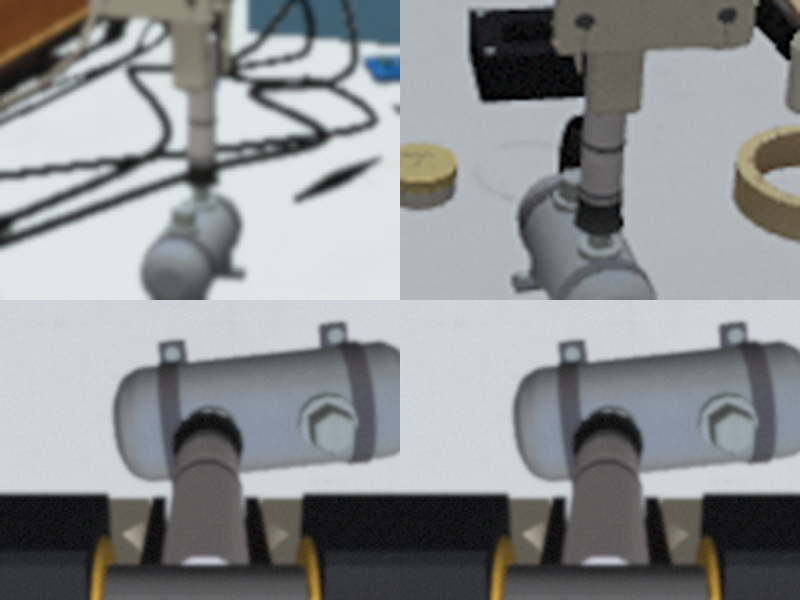

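The gauge is on the stem with its mouth just above the boss in both views, and the load is about 13 N with no stiffening yet. I'll go on in small steps.

Call:
{"method": "carry_out", "body": {"commands": [[0,0,-0.005,0],[0,0,-0.01,0],[0,0,-0.015,0],[0,0,-0.02,0],[0,0,-0.02,0],[0,0,-0.02,0],[0,0,-0.02,0],[0,0,-0.02,0],[0,0,-0.02,0],[0,0,-0.02,0]]}}

```text
t: 18.4
eef_pos: [0.5076, -0.0333, 0.1475]
ee_rot: [-3.141, 0.002, -3.142]
force: [-4.5, -0.0, 15.1]
width: 0.0187
gripper_force: 50.0
```

```bash
cat > f.py <<'E'
from h import *
f=[]
for i in range(5): arm.grab_frame('wrist'); f.append(arm.get_state()['force'][2])
print(np.mean(f),arm.get_state()['eef_pos'])
E
python3 f.py
```

```text
15.216927404285846 [ 0.50762661 -0.03326936  0.14749569]
```

Call:
{"method": "carry_out", "body": {"commands": [[0,0,-0.004,0],[0,0,-0.004,0],[0,0,-0.004,0],[0,0,-0.004,0],[0,0,-0.004,0],[0,0,-0.004,0],[0,0,-0.004,0],[0,0,-0.004,0],[0,0,-0.004,0],[0,0,-0.004,0]]}}

```text
t: 19.9
eef_pos: [0.5077, -0.0333, 0.1474]
ee_rot: [-3.141, 0.003, -3.141]
force: [-4.5, -0.3, 16.3]
width: 0.0188
gripper_force: 50.0
```

```bash
python3 f.py
python3 - <<'E'
from h import *
W=arm.grab_frame('wrist')['pixels'];S=arm.grab_frame('scene')['pixels']
o=cv2.imread('pics/a.png')[:,:,::-1]
g=lambda x:cv2.resize(x,(400,300),interpolation=cv2.INTER_CUBIC)
cv2.imwrite('pics/c5.png',np.vstack([np.hstack([g(W[225:345,200:360]),g(o[225:345,200:360])]),np.hstack([g(S[120:195,250:350])]*2)])[:,:,::-1])
E
```

```text
16.092228973026486 [ 0.50769245 -0.03329316  0.14743495]
```

View pics/c5.png

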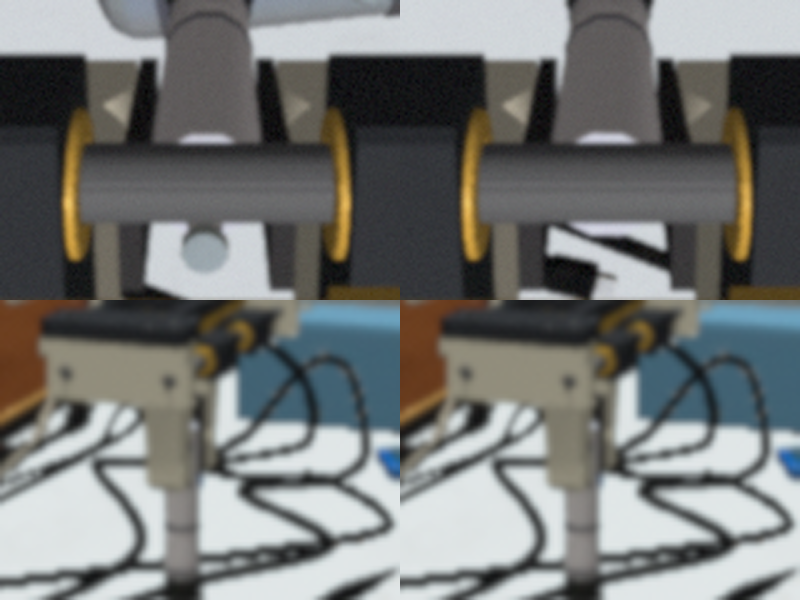

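The rod is out: its steel button shows above the tube top at wrist (282,326), hidden in the earlier picture on the right. The gauge has been seated for over 1.5 s at about 17–18 N. Now I'll lift and carry it back.

Call:
{"method": "carry_out", "body": {"commands": [[0,0,0.05,0],[0,0,0.12,0],[0,0,0.25,0],[0,0,0.4,0],[0,0,0.6,0],[0,0,0.8,0],[0,0,1.1,0],[0,0,1.4,0],[0,0,1.6,0],[0,0,1.6,0]]}}

```text
t: 21.5
eef_pos: [0.5072, -0.0331, 0.2263]
ee_rot: [3.141, 0.002, 3.141]
force: [-0.3, -0.0, -0.1]
width: 0.0188
gripper_force: 49.9
```

Call:
{"method": "carry_out", "body": {"commands": [[0,0.5,0,0],[0,1.1,0,0],[0,1.8,0,0],[0,2.5,0,0],[0,3.2,0,0],[0.1,3.9,0,0],[0.1,4.6,0,0],[0.1,5.2,0,0],[0.1,5.6,0,0],[0.1,5.86,0,0]]}}

```text
t: 22.75
eef_pos: [0.5115, 0.2605, 0.2249]
ee_rot: [-3.141, -0.001, 3.141]
force: [-0.6, 0.0, -0.7]
width: 0.0192
gripper_force: 49.9
```

Call:
{"method": "carry_out", "body": {"commands": [[0,0,0,0],[0,0,0,0],[0,0,-0.3,0],[0,0,-0.6,0],[0,0,-0.9,0],[0,0,-1.2,0],[0,0,-1.5,0],[0,0,-1.8,0],[0,0,-1.9,0],[0,0,-1.9,0]]}}

```text
t: 24.0
eef_pos: [0.5117, 0.2598, 0.1301]
ee_rot: [-3.141, -0.0, 3.141]
force: [-0.6, -0.3, -0.2]
width: 0.0191
gripper_force: 49.9
```

```bash
python3 f.py; python3 look.py b stand gauge_mouth
python3 - <<'E'
import cv2,numpy as np
g=lambda x:cv2.resize(x,(400,300),interpolation=cv2.INTER_CUBIC)
a=cv2.imread('pics/bscene.png')[205:295,170:290];b=cv2.imread('pics/bside.png')[140:230,225:345];c=cv2.imread('pics/b.png')[150:345,150:410]
cv2.imwrite('pics/c6.png',np.vstack([np.hstack([g(a),g(b)]),np.hstack([g(c),g(c)*0])]))
E
```

```text
-0.685495401272459 [0.51203166 0.26003459 0.13095645]
24.25 [0.512 0.26  0.131] [3.1408 0.0008 3.1409] [ 0.0115 -0.7159 -0.4211] 0.01912322866306661
stand side [283.4 212.4] 0.79
stand wrist [285.4 200.1] 0.73
   z 0 [0.5108 0.262 ]
   z 0.063 [0.4952 0.2613]
   z 0.034 [0.5024 0.2617]
   z 0.111 [0.4833 0.2608]
stand [ 0.5161  0.262  -0.0031] [0.004402790501260167, 0.004402790501260231]
gauge_mouth scene [236.1 261.4] 0.85
gauge_mouth side [284.5 188.6] 0.59
gauge_mouth wrist [282.2 220.3] 0.88
   z 0 [0.5292 0.2592]
   z 0.063 [0.5095 0.2591]
   z 0.034 [0.5186 0.2592]
   z 0.111 [0.4946 0.2591]
gauge_mouth [0.5132 0.2568 0.0573] [0.006258774697565752, 0.007679170973471902, 0.0029663011406074816]
```

View pics/c6.png

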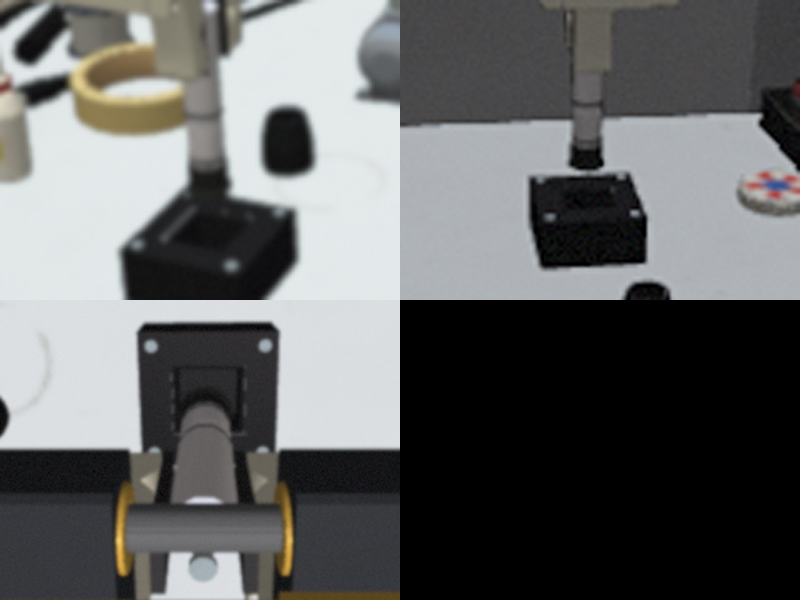

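The gauge hangs above the socket with its rod still out (button at the wrist crop's (203,567)). In the side view it sits about 1.5–2 mm toward -x of the socket's centre, so I'll correct that and lower it.

Call:
{"method": "carry_out", "body": {"commands": [[0.03,0.01,0,0],[0.03,0.01,-0.15,0],[0.03,0.01,-0.3,0],[0.03,0.01,-0.45,0],[0.03,0.01,-0.6,0],[0.03,0.01,-0.7,0],[0.03,0.01,-0.8,0],[0.03,0.01,-0.9,0],[0.03,0.01,-0.96,0],[0.03,0.01,-0.96,0]]}}

```text
t: 25.95
eef_pos: [0.5132, 0.2602, 0.0822]
ee_rot: [-3.141, -0.0, 3.141]
force: [1.3, -0.0, -0.9]
width: 0.019
gripper_force: 49.9
```

Call:
{"method": "carry_out", "body": {"commands": [[0,0,-0.01,0],[0,0,-0.02,0],[0,0,-0.03,0],[0,0,-0.04,0],[0,0,-0.05,0],[0,0,-0.05,0],[0,0,-0.05,0],[0,0,-0.05,0],[0,0,-0.05,0],[0,0,-0.05,0]]}}

```text
t: 27.2
eef_pos: [0.5133, 0.2603, 0.0799]
ee_rot: [3.142, 0.0, 3.141]
force: [0.1, 0.1, -0.4]
width: 0.0192
gripper_force: 49.9
```

```bash
python3 f.py
```

```text
-0.7050537931644052 [0.51325027 0.26030398 0.07983762]
```

Call:
{"method": "carry_out", "body": {"commands": [[0,0,-0.005,0],[0,0,-0.01,0],[0,0,-0.015,0],[0,0,-0.02,0],[0,0,-0.02,0],[0,0,-0.02,0],[0,0,-0.02,0],[0,0,-0.02,0],[0,0,-0.02,0],[0,0,-0.02,0]]}}

```text
t: 28.7
eef_pos: [0.5135, 0.2604, 0.0793]
ee_rot: [3.141, 0.001, 3.141]
force: [-0.4, -0.3, 5.5]
width: 0.019
gripper_force: 50.0
```

```bash
python3 f.py
```

```text
5.666580006028928 [0.51350937 0.26040356 0.07929333]
```

It's on the floor (about 6 N). Now release and rise straight up.

Call:
{"method": "carry_out", "body": {"commands": [[0,0,0,0],[0,0,0,0],[0,0,0,0],[0,0,0,0],[0,0,0,0],[0,0,0,0],[0,0,0,0],[0,0,0,0],[0,0,0,0],[0,0,0,0]], "claw": 0}}

```text
t: 30.2
eef_pos: [0.5132, 0.2603, 0.0789]
ee_rot: [-3.142, -0.0, 3.141]
force: [-0.2, -0.2, -0.3]
width: 0.0875
gripper_force: 0.0
```

Call:
{"method": "carry_out", "body": {"commands": [[0,0,0.2,0],[0,0,0.5,0],[0,0,0.9,0],[0,0,1.4,0],[0,0,1.9,0],[0,0,2.4,0],[0,0,2.9,0],[0,0,3.2,0],[0,0,3.4,0],[0,0,3.4,0]]}}

```text
t: 31.45
eef_pos: [0.5133, 0.2604, 0.2493]
ee_rot: [3.141, 0.001, 3.141]
force: [0.4, 0.3, 0.8]
width: 0.0876
gripper_force: 0.0
```

```bash
python3 look.py z gauge_mouth stand
python3 - <<'E'
import cv2,numpy as np
g=lambda x:cv2.resize(x,(400,300),interpolation=cv2.INTER_CUBIC)
a=cv2.imread('pics/zscene.png')[205:310,165:305];b=cv2.imread('pics/zside.png')[140:230,225:345];c=cv2.imread('pics/z.png')[150:300,180:380]
cv2.imwrite('pics/c7.png',np.vstack([np.hstack([g(a),g(b)]),np.hstack([g(c),g(c)*0])]))
E
```

```text
31.45 [0.5133 0.2604 0.2493] [3.1409 0.0005 3.1409] [0.3631 0.3195 0.8231] 0.08764971095796704
gauge_mouth scene [235.1 286.2] 0.63
gauge_mouth side [282.5 212.5] 0.79
gauge_mouth wrist [282.8 175.7] 0.82
   z 0 [0.5104 0.26  ]
   z 0.063 [0.4995 0.2599]
   z 0.034 [0.5045 0.2599]
   z 0.111 [0.4912 0.2598]
gauge_mouth [0.5134 0.2573 0.0018] [0.002284412066409737, 0.004270353179996851, 0.004295014712916726]
stand scene [229.6 287.2] 0.89
stand side [282.4 213.6] 0.74
stand wrist [281.9 175.3] 0.87
   z 0 [0.5099 0.2589]
   z 0.063 [0.4991 0.259 ]
   z 0.034 [0.5041 0.259 ]
   z 0.111 [0.4909 0.259 ]
stand [ 0.5165  0.259  -0.0011] [0.006086518521151856, 0.0022544691331416455, 0.006393067217268282]
```

View pics/c7.png

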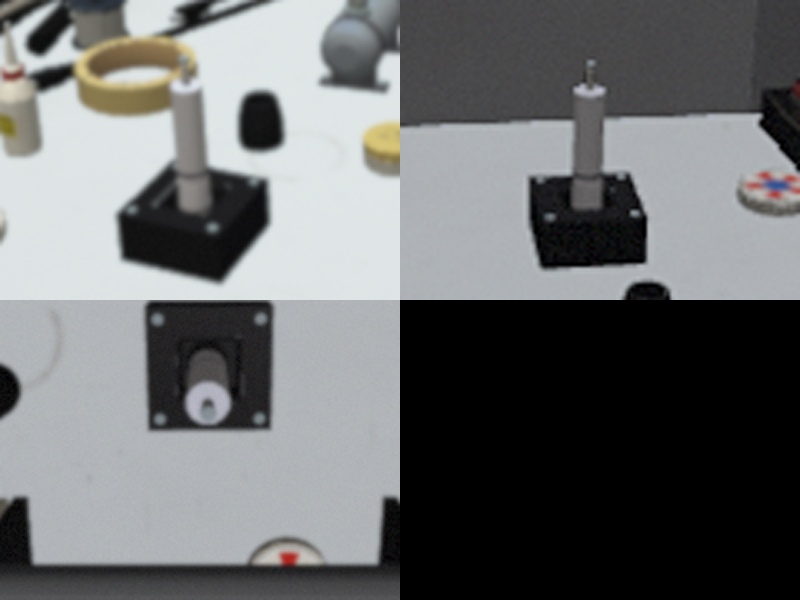

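The final views show the gauge upright in the socket, with the rod well out in the side crop (button (591,62), tube top (590,92)). The gripper is clear and the bystanders haven't moved.

```bash
python3 -c "
from station import arm
print(arm.job_done())"
```

```text
the job is handed in; nothing more can be done
None
```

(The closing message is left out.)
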